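# Clamp the spice mill and press its splined rotor home

### The arm

A 6-joint arm with a two-finger parallel gripper is mounted at the origin on the work surface. World frame = base frame: x ahead of the robot, y to its left, z up, the work surface at z = 0. Lengths are in m, angles in rad, forces in N, time in s.
With the tool pointing down it reaches from about 0.35 to 0.875 m from the base axis. Payload 15.5 kg.
Tool frame: the origin (TCP) lies between the finger pads; the fingertips stand 11 mm ahead of it and the grasp point (between the pads) lies 8 mm behind it; z points along the fingers, y is the direction in which the jaws open and shut (so a half turn about z gives the same grasp; the last joint's range is limited). The gripper opens to 85 mm and grips with 20 to 120 N. Pads are 22 mm wide; open, the fingers measure 114 mm over their backs; the gripper's body (76 mm by 85 mm) begins 54 mm behind the grasp point. The pads swing forward as they close: fully open they stand 13 mm farther back than shut.
Start: joints at [1.216, 0.494, 1.345, -0, 1.302, -0.096], TCP at [0.16, 0.604, 0.242] pointing down, gripper open.
Joint ranges: [-2.91, 2.91], [-0.82, 2.16], [0.22, 2.67], [-1.22, 4.37], [0.12, 2.79], [-3.08, 3.08]. Speed limits (rad/s): [1.89, 1.89, 2.57, 3.01, 3.01, 3.01].

### API

Orientations are given as a unit quaternion [x, y, z, w].
In Python, from rig import env gives the robot as it stands. The module is installed in compiled form; this text tells all that it offers.
- The arm moves only by the tool move_arm, never from a script. Its argument "moves" is a list that holds one entry, the list of rows, each a list of 6 numbers: the shift along the tool's x, y, z in m, then the turn, a rotation vector about the tool's x, y, z in degrees. A call has 1 to 12 rows; each row shifts and turns the commanded pose from where the row before left it, along the tool's axes as they then stand; what a row does not reach is not made up. A row lasts 1/12 s, in which the tool goes at most 41.7 mm and 7.16 degrees, less where a joint would pass 70% of its speed; a pose out of reach is approached as far as the arm can. A call with a gripper value outside its range is refused whole. "jaw" is the opening in per cent of the stroke, from 0 (shut) to 100 (fully open), set as the call begins (left out, the last holds). The fingers move at their own pace and stop on an object; "force" is the grip in N (left out, the last holds). Time passes only in rows, so rows that do not move let the fingers close. It gives the time, the measured TCP pose, the force and the opening at its end, in the units of the state.
- env.observe(): the state, without advancing time (a new reading comes with each control period).
- env.grab_frame(name): name is "side" or "top"; returns a dict with "img" (400x640x3 uint8, red, green, blue), "camera_matrix" (3x3 intrinsics, pixels), "cam_to_world" (4x4, takes a point from camera to world coordinates). Camera axes: x right, y down, z forward; pixel columns grow to the right and rows downward; lengths in m; the calibration is good to about 2 mm. A picture is of the moment at which its call begins. There is no depth.
- env.sign_off(): hands the job in, once; it reports no verdict.
The state is a dict: "t": time; "qpos": joint angles; "joint_velocities": joint speeds; "effort": joint torques, N m; "tcp_pos": TCP position; "orientation": TCP orientation; "ft_force": force on the tool from outside, world axes, zero at the start; "ft_torque": the same for the moment, N m; "opening": finger opening in m.
Only numpy, scipy, OpenCV 4.12 (cv2) and the standard library are available. Lean on these libraries where they do the work, as an engineer would, in place of code of your own. Each camera call takes 0.05 s, during which the arm holds its last target.

### The job

Turn the crank on top of the bench clamp clockwise until the sliding jaw squeezes the spice mill firmly against the clamp's fixed jaw. Then take the grinding rotor out of its wooden block by its grip, turn it until its cross-shaped splines mesh with the slots in the mill's hub, and push it down against the spring until its disc sits flush on the hub. Finish while still gripping the rotor and pressing it fully home - do not let go, as the spring would lift it - with the mill still clamped and the other things on the bench left where they were.

Things in the scene. Friction and masses are not known exactly. Their poses are not given: they have to be found in the camera images.
- clamp: Low dark steel bench clamp fixed to the bench; bed plate 90 x 250 x 6 mm. Origin: centre of the bed's underside. Its y axis runs along the bed from the grey gear housing (70 x 70 mm, top at 56 mm, centred at y = -72 mm) to the fixed jaw. The mill stands on the bed between the two jaws.
- anvil: Fixed jaw, steel block 80 x 20 x 44 mm at the +y end of the clamp; origin: centre of its underside; its gripping face lies 10 mm from the origin towards the clamp's -y. The mill starts 0 to 4 mm away from it.
- pad: Rubber-faced front of the sliding jaw, 60 mm wide, 12 mm thick, top 44 mm above the bench. Origin in the plane of its face that meets the mill. Moves along the clamp's +y 4 mm per rad of the crank; starts 5 to 17 mm short of the mill. Sprung: on resistance it gives up to 4 mm (6 N per mm) while the crank goes on up to 1 rad; then the crank stops hard.
- crank_axis (a point): Point on the vertical axis of the crank, at the height of the middle of the knob (89.5 mm above the bench).
- knob_mid (a point): Middle of the crank's upright wooden knob, a cylinder 22 mm in diameter and 42 mm tall (from 68.5 to 110.5 mm above the bench; the crank arm is right below it), 45 mm from the crank axis. It spins freely on its pin, so it can be held with a fixed hand while it is led round the circle. About 3.5 N on the knob turns the crank.
- crank (a joint): Crank angle, rad: grows clockwise from above, 0 (wide open, knob on the clamp's -x side of the axis) to 6.5; starts at 0 to 2, tight at about 5 to 5.5. At angle c the knob stands from the axis, in the clamp's frame, at 45 mm x (-cos c, +sin c). It stays where it is left, by friction.
- mill: Drive unit of a spice mill, cast aluminium, loose, 0.9 kg: square foot 64 x 64 x 36 mm with a round housing (64 mm in diameter) above, 76 mm tall; origin: centre of its underside, z up. The hub's rim is 78 mm above the origin.
- hub_mouth (a point): Centre of the steel hub's flat upper rim, on top of the mill; z up. x and y lie along the two crossed slots (31 mm tip to tip, 11 mm wide, 30 mm deep). The hub stands at any angle and turns only stiffly (0.25 N m). A spring pin below meets the rotor's tip when the disc is 7 mm above the rim and pushes up with 4 N there, 9.6 N when the disc is flush.
- block: Fixed wooden block 90 x 90 x 40 mm with a round hole, 37 mm in diameter, in which the rotor stands with its disc lying on the block's top. Origin: centre of the block's underside.
- rotor: Loose grinding rotor, about 0.2 kg. Origin: centre of the underside of its stone disc (48 mm across, 9 mm thick), z up. Above: 14 mm neck and flat wooden grip 32 (x) x 14 (y) mm, 29 to 63 mm above the origin. Below: steel cross of splines, ribs 28 mm tip to tip, 8 mm thick, along x and y, 16 mm deep, and a tapered pilot tip 10 mm across to 24 mm below. Same splines every quarter turn.
- cobek: Bystander: shallow round stone mortar, 170 mm across, 45 mm high; origin: centre of its underside.
- ulekan: Bystander: bent wooden pestle, about 130 mm long, 28 mm thick, lying.
- teaspoon: Bystander: steel teaspoon, 140 mm long, lying.
- clay_bowl: Bystander: small clay bowl, 100 mm across, 40 mm high; origin: centre of its underside.
- jar: Bystander: closed glass jar, 60 mm across, 85 mm high; origin: centre of its underside.
- glass: Bystander: white cup, 66 mm across, 80 mm high; origin: centre of its underside.
Things that resemble listed ones, but are neither listed nor needed, are in the scene too. What is shaped like the mill but green or yellow is not meant.

How it is judged:
On the way, in this order (a step that is already met when the one before it is completed fails the run):
1. the mill is squeezed between the sliding and the fixed jaw, with more than 8 N at each (contact force between each of anvil, pad and mill above 8 N), for 0.2 s.
2. the rotor's splines have meshed: it is in the hub, its disc less than 9 mm above the rim (horizontal distance between rotor and hub_mouth below 0.004 m and angle between the z axis of rotor and the z axis of mill, either way round below 0.1 rad and z of rotor in the frame of hub_mouth below 0.009 m), for 0.1 s.
At the end, for the whole second after the job is handed in: Through the last second the fingers hold the rotor and press it home: disc under 2.5 mm above the hub rim, centred within 4 mm, upright within 0.1 rad, at rest, over 5 N on the mill; the mill upright (0.06 rad) and squeezed with over 8 N at each jaw (all of step 1 and horizontal distance between rotor and hub_mouth below 0.004 m and angle between the z axis of rotor and the z axis of mill, either way round below 0.1 rad and z of rotor in the frame of hub_mouth below 0.0025 m and contact force between rotor and mill above 5 N and contact force between the fingers and rotor above 2 N and linear speed of rotor below 0.02 m/s and angle between mill's own z axis and vertical below 0.06 rad); the arm keeps its last pose, push and grip.
It fails at once if a bystander was moved by more than 30 mm (distance of any of cobek, ulekan, teaspoon, clay_bowl, jar, glass from where it was at the start of the episode above 0.03 m).
It also fails if it takes over 64 s, if anything falls off the work surface, if the arm or the gripper's body presses on something with over 40 N, if the wrist force passes 120 N, or if a joint passes its speed limit or range.

## Working session

There is one attempt and no reset: what is moved stays moved. The work goes in short steps, Python scripts to look and compute and a tool call to move; the robot and the scene stay as the last step left them, time stands still between calls to the robot, and variables do not carry over. Pictures are saved under pics/ and viewed, and the job is handed in when it is done.

Besides the shell and the picture viewer there is one more tool, called after "Call:" as a command line: name --argument value ..., lists and objects as JSON in quotes. move_arm: Moves the arm, as the interface text tells. Its arguments: {"type":"object","properties":{"moves":{"type":"array","items":{"type":"array","items":{"type":"array","items":{"type":"number"}}}},"jaw":{"type":"number"},"force":{"type":"number"}},"required":["moves"]}

```bash
ls; mkdir -p pics; python3 - <<'E'
from rig import env
import cv2,numpy as np
s=env.observe();print(s)
for n in("side","top"):
    f=env.grab_frame(n);cv2.imwrite(f"pics/{n}0.png",f["img"][:,:,::-1]);print(n,f["camera_matrix"].round(1).tolist(),f["cam_to_world"].round(4).tolist())
E
```

```text
pics
{'t': 0.0, 'qpos': array([ 1.21650858e+00,  4.94185847e-01,  1.34614497e+00, -1.25709568e-05,
        1.30252848e+00, -9.55100939e-02]), 'joint_velocities': array([-0.00045864, -0.00230346, -0.00094678, -0.00030788,  0.0007775 ,
        0.0006467 ]), 'effort': array([ 1.95461267e-03, -8.82182264e+01, -3.83855903e+01,  1.62067317e-04,
        1.05798608e-02, -1.00964205e-04]), 'tcp_pos': array([0.15981706, 0.60384534, 0.24169391]), 'orientation': array([ 1.29026422e-01,  9.91640954e-01, -6.18727075e-04, -1.35329431e-04]), 'ft_force': array([-0.42501123,  0.19313065, -0.02860502]), 'ft_torque': array([-0.01592227, -0.03831869,  0.00149466]), 'opening': 0.0853890968132309}
side [[482.6, 0.0, 314.7], [0.0, 482.6, 201.2], [0.0, 0.0, 1.0]] [[-0.9915, -0.0964, 0.0868, 0.494], [-0.1296, 0.7689, -0.6261, 0.8139], [-0.0064, -0.632, -0.7749, 1.0618], [0.0, 0.0, 0.0, 1.0]]
top [[371.0, 0.0, 320.6], [0.0, 371.0, 201.7], [0.0, 0.0, 1.0]] [[0.0189, -0.9858, 0.1668, 0.4242], [-0.9998, -0.0177, 0.0087, 0.0309], [-0.0056, -0.1669, -0.986, 1.0368], [0.0, 0.0, 0.0, 1.0]]
```

View pics/side0.png

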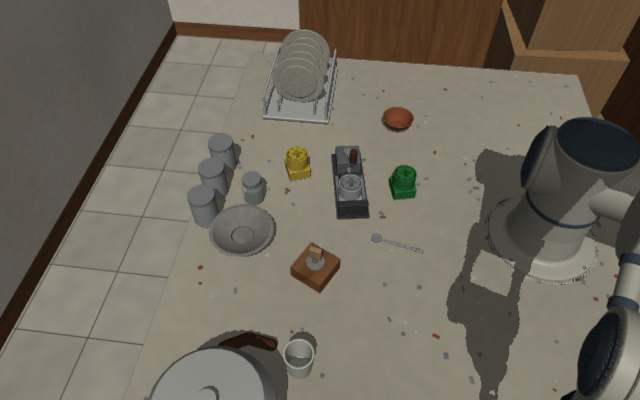

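View pics/top0.png

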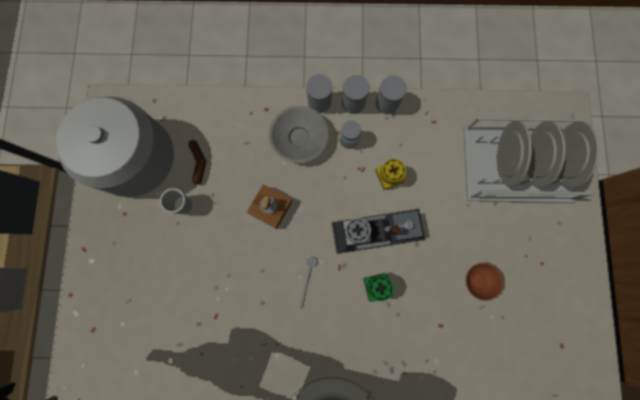

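The top view shows the clamp with its mill at (380,230), the rotor block at (270,206), and the green and yellow decoys. Next I'll zoom in.

```bash
cat > h.py <<'E'
from rig import env
import cv2,numpy as np
def grab(n):
    f=env.grab_frame(n);return f
def crop(f,x0,y0,x1,y1,k,name):
    im=f["img"][y0:y1,x0:x1,::-1];im=cv2.resize(im,None,fx=k,fy=k,interpolation=cv2.INTER_CUBIC)
    im=np.clip(im.astype(float)*1.5,0,255).astype(np.uint8)
    for x in range((x0+9)//10*10,x1,10):
        cv2.line(im,((x-x0)*k,0),((x-x0)*k,6),(0,0,255),1); cv2.putText(im,str(x),((x-x0)*k,16),0,.35,(0,0,255))
    for y in range((y0+9)//10*10,y1,10):
        cv2.line(im,(0,(y-y0)*k),(6,(y-y0)*k),(0,0,255),1); cv2.putText(im,str(y),(8,(y-y0)*k+4),0,.35,(0,0,255))
    cv2.imwrite("pics/"+name,im)
def ray(f,u,v):
    K=f["camera_matrix"];T=f["cam_to_world"]
    d=T[:3,:3]@np.linalg.solve(K,[u,v,1.]);return T[:3,3],d
def plane(f,u,v,z):
    o,d=ray(f,u,v);return o+d*(z-o[2])/d[2]
def proj(f,p):
    T=f["cam_to_world"];c=T[:3,:3].T@(np.asarray(p,float)-T[:3,3]);q=f["camera_matrix"]@c;return q[:2]/q[2]
def tri(fs,uvs):
    A=np.zeros((3,3));b=np.zeros(3)
    for f,(u,v) in zip(fs,uvs):
        o,d=ray(f,u,v);d=d/np.linalg.norm(d);P=np.eye(3)-np.outer(d,d);A+=P;b+=P@o
    x=np.linalg.solve(A,b)
    return x
E
python3 - <<'E'
from h import *
import pickle
s=grab("side");t=grab("top");pickle.dump((s,t),open("f0.pkl","wb"))
crop(t,325,200,435,260,7,"tc.png");crop(t,240,180,300,235,10,"tb.png")
crop(s,320,135,380,225,6,"sc.png");crop(s,285,235,345,295,10,"sb.png")
E
```

```text
(no output)
```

View pics/tc.png

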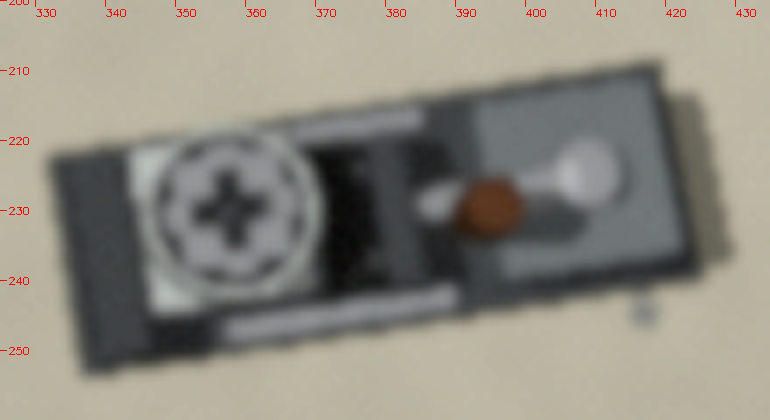

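View pics/sc.png

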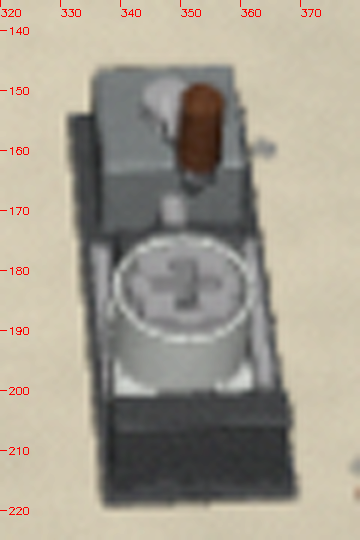

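View pics/tb.png

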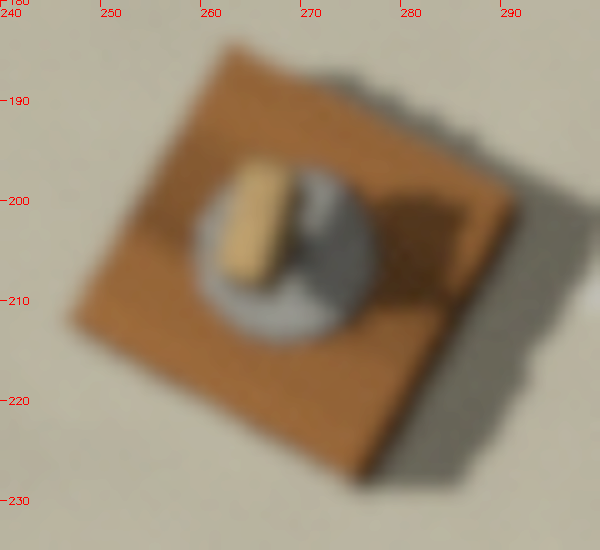

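View pics/sb.png

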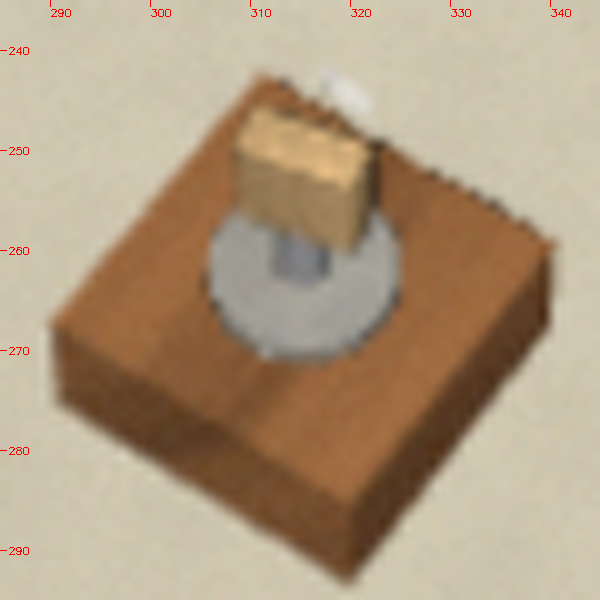

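```bash
cat > meas.py <<'E'
from h import *
def comps(f,box,fn,k=8):
    x0,y0,x1,y1=box
    im=cv2.resize(f["img"][y0:y1,x0:x1],None,fx=k,fy=k,interpolation=cv2.INTER_CUBIC)
    m=fn(im.astype(int)).astype(np.uint8)*255
    cs,_=cv2.findContours(m,cv2.RETR_EXTERNAL,cv2.CHAIN_APPROX_NONE)
    cs=sorted(cs,key=cv2.contourArea,reverse=True)
    return [((c[:,0,:]+.5)/k-.5+[x0,y0]) for c in cs if cv2.contourArea(c)>k*k*3],im,m
def toplane(f,c,z): return np.array([plane(f,u,v,z)[:2] for u,v in c])
def cen(p):
    M=cv2.moments((p*1e4).astype(np.float32).reshape(-1,1,2));return np.array([M["m10"],M["m01"]])/M["m00"]/1e4
E
python3 - <<'E'
from meas import *
import pickle
s,t=pickle.load(open("f0.pkl","rb"))
gray=lambda im:im.sum(2)/3
for n,f,box in(("top",t,(345,218,370,243)),("side",s,(338,172,364,196))):
    im=f["img"][box[1]:box[3],box[0]:box[2]].mean(2).astype(int)
    print(n);print("\n".join(" ".join("%3d"%v for v in r) for r in im))
# knob brown
hsvm=lambda im:(im[:,:,0]-im[:,:,2]>35)&(im[:,:,0]<130)
for n,f,box in(("top",t,(380,215,405,240)),("side",s,(335,142,365,180))):
    cs,im,m=comps(f,box,hsvm);print(n,[(c.min(0),c.max(0),cen(c/100)*100) for c in cs])
    print(f["img"][230 if n=="top" else 157,394 if n=="top" else 352])
E
```

```text
top
114 112 111 111 109 108 107 109 110 110 106 103 101  98  98  96  90  85  83  82  80  78  83  87  88
101  96  94  94  95  96  97  98  96  92  88  85  85  82  80  82  84  91  96  95  89  81  83  84  82
 91  88  90  91  93  94  87  79  73  75  78  79  81  78  70  70  76  87  97 101  95  84  74  66  60
103 106 108 107 102  90  73  61  62  76  85  90  91  87  80  76  80  87  94  97  95  87  70  51  35
117 120 119 112  99  83  70  66  74  86  94  95  94  92  91  90  91  94  94  91  87  87  80  59  36
122 124 118 104  90  86  85  87  90  94  93  88  84  84  91  95  97  97  95  88  77  83  90  79  52
121 121 109  89  83  91  95  97  98  94  82  69  63  68  82  95  97  98  97  88  72  72  88  90  67
117 113  96  77  79  93  98 100  99  92  73  52  42  53  76  92  97  98  96  90  74  67  81  90  75
113 106  85  64  73  91  98  99  98  91  72  46  34  45  68  84  90  89  91  91  84  77  80  89  81
108  99  77  54  67  88  95  94  91  84  67  43  31  37  54  65  69  72  80  90  92  88  81  85  87
 96  92  70  58  71  88  91  82  73  64  51  37  31  34  37  42  46  55  72  88  95  92  82  85 
[... 3431 characters left out ...]
4 135 121 130 130 124 114 100  95  89  87  77  62  99 108
 67  71  80  87  89  93  98 100 102 106 104 106 107 101 105 104 103 102  96  94  89  83  75  53  98 106
 69  71  81  88  93  97 100 101 101 105 106 107 107 105 105 105 101  99  97  94  89  82  74  50  94 106
 72  82  82  86  93  97  99 101 104 103 104 106 106 108 105 103 101  99  95  94  87  80  76  60  81 103
 62 103  89  88  92  96  99 100 103 104 105 105 107 105 104 102 101  98  96  93  88  79  94  85  75 101
top [(array([392.1875, 226.8125]), array([397.8125, 231.1875]), array([394.89449606, 228.98949535]))]
[60 36 22]
side [(array([350.8125, 149.0625]), array([356.0625, 154.1875]), array([353.34526217, 151.49814637]))]
[49 30 20]
```

```bash
cat >> meas.py <<'E'
def cross(f,box,th,z,c0=None):
    cs,im,m=comps(f,box,lambda i:i.mean(2)<th)
    mid=np.array([(box[0]+box[2])/2,(box[1]+box[3])/2])
    c=min(cs,key=lambda c:np.linalg.norm(cen(c/100)*100-mid))
    p=toplane(f,c,z);ctr=cen(p);d=p-ctr
    r=np.linalg.norm(d,axis=1);a=np.arctan2(d[:,1],d[:,0])
    w=r**4;ang=np.angle((w*np.exp(4j*a)).sum())/4
    return ctr,np.degrees(ang),p
E
python3 - <<'E'
from meas import *
import pickle
s,t=pickle.load(open("f0.pkl","rb"))
for th in(60,70,75):
    c,a,p=cross(t,(350,222,366,238),th,.084);print("top",c,a,cv2.minAreaRect((p*1000).astype(np.float32)))
for th in(92,95,98):
    c,a,p=cross(s,(344,177,357,187),th,.084);print("side",c,a,cv2.minAreaRect((p*1000).astype(np.float32)))
def fit(f,box,fn,z):
    for c in comps(f,box,fn)[0][:2]:
        p=toplane(f,c,z);print(cen(p),cv2.minEnclosingCircle((p*1000).astype(np.float32)),cv2.minAreaRect((p*1000).astype(np.float32)))
# knob
kb=lambda im:(im[:,:,0]*1.0>im[:,:,2]*1.6+4)
print("knob top@.1105");fit(t,(380,215,405,240),kb,.1105)
print("knob side");
for c in comps(s,(335,142,365,180),kb)[0]:print(c.min(0),c.max(0),cen(c/100)*100)
# housing top
for th in((85,120),):
  print("axis pt top", plane(t,408,224.7,.06),plane(s,347,151,.06))
print("block top");fit(t,(243,178,297,232),lambda i:(i[:,:,0]>i[:,:,2]*1.55),.04)
print("block side")
for c in comps(s,(285,235,345,295),lambda i:(i[:,:,0]>i[:,:,2]*1.5))[0][:1]:print(c.min(0),c.max(0))
print(t["img"][206,265],t["img"][206,255],t["img"][210,275],s["img"][249,316],s["img"][255,316],s["img"][265,300],s["img"][248,316])
E
```

```text
top [ 0.51456978 -0.05666341] 9.770706263216262 ((514.4135131835938, -56.97099304199219), (21.859006881713867, 22.437458038330078), 53.49555206298828)
top [ 0.51459868 -0.05674098] 10.660227083019592 ((514.7831420898438, -56.9573974609375), (24.157207489013672, 24.675352096557617), 56.075374603271484)
top [ 0.51463136 -0.0567775 ] 10.502077410646729 ((514.8607177734375, -56.85161590576172), (25.381425857543945, 25.833248138427734), 56.39805221557617)
side [ 0.51609706 -0.0550375 ] 7.919471514940743 ((516.3099975585938, -54.03941345214844), (30.391435623168945, 28.600332260131836), 56.7664909362793)
side [ 0.51625948 -0.05526676] 7.883812861499878 ((516.220458984375, -54.1655387878418), (30.1899471282959, 30.703174591064453), 52.40793228149414)
side [ 0.51644831 -0.05544113] 6.753654023676736 ((515.6875, -54.569862365722656), (31.091629028320312, 32.536964416503906), 48.818965911865234)
knob top@.1105
[ 0.51338302 -0.14655682] ((512.215087890625, -146.08367919921875), 12.127939224243164) ((513.7120361328125, -146.32119750976562), (18.45125961303711, 22.960941314697266), 1.0522074699401855)
knob side
[349.4375 148.8125] [356.5625 162.9375] [353.01950763 155.94244713]
axis pt top [ 0.53193393 -0.19217697  0.06      ] [ 0.53697213 -0.19522829  0.06      ]
block top
[0.57929988 0.17875645] ((579.0972290039062, 179.40963745117188), 62.262351989746094) ((579.67138671875, 178.62571716308594), (94.63282775878906, 91.27789306640625), 62.56565856933594)
block side
[289.6875 242.1875] [339.9375 292.5625]
[112  93  63] [100  68  38] [50 45 39] [138 113  80] [104  85  60] [106  71  43] [141 116  81]
```

```bash
python3 - <<'E'
from meas import *
import pickle
s,t=pickle.load(open("f0.pkl","rb"))
print("pivot tri",tri((t,s),((408,224.3),(347,151))))
print("knobtop side@.1105",plane(s,353.3,151.3,.1105), "mid@.0895",plane(s,353,156,.0895))
for z,pts in((.006,((345,219.3),(418,208.5),(350,250.7),(424,240))),(.056,((391,214.5),(418,211),(423,235.5),(395.5,239.7)))):
    P=[plane(t,u-.5,v-.5,z)[:2] for u,v in pts];print(z,np.round(P,4).tolist())
def ang(a,b): d=np.array(a)-b; return np.degrees(np.arctan2(d[1],d[0]))
P=[plane(t,u,v,.006)[:2] for u,v in((345,219.3),(418,208.5),(350,250.7),(424,240))]
print(ang(P[0],P[1]),ang(P[2],P[3]))
# side: housing top corners, anvil top/bottom corners
print("side housing top",[plane(s,u-.5,v-.5,.056)[:2].round(4).tolist() for u,v in((336,147),(358.5,147),(360,164),(338,164))])
print("anvil top",[plane(s,u-.5,v-.5,.044)[:2].round(4).tolist() for u,v in((338,201),(366.5,201),(367.5,206),(338,206.5))])
print("anvil bot",[plane(s,u-.5,v-.5,.006)[:2].round(4).tolist() for u,v in((338,218),(368,217))])
# disc of rotor & grip
m=lambda i:(i[:,:,0]<i[:,:,2]*1.45)&(i.mean(2)>0)
for n,f,box in(("top",t,(252,190,284,222)),):
    im=f["img"][193:216,258:282]
    print("\n".join(" ".join("%3d/%.1f"%(v.mean(),v[0]/v[2]) for v in r) for r in im))
E
```

```text
pivot tri [ 0.53476179 -0.19175965  0.0629904 ]
knobtop side@.1105 [ 0.51735353 -0.14534073  0.1105    ] mid@.0895 [ 0.51722603 -0.14781911  0.0895    ]
0.006 [[0.5512, -0.0276], [0.5854, -0.2321], [0.4644, -0.0421], [0.4976, -0.2465]]
0.056 [[0.5601, -0.1471], [0.5709, -0.2192], [0.5058, -0.2307], [0.4934, -0.1581]]
99.50189517137893 99.22374560118158
side housing top [[0.5726, -0.2138], [0.5065, -0.222], [0.4971, -0.1532], [0.5598, -0.1454]]
anvil top [[0.5467, -0.0186], [0.4697, -0.0283], [0.4659, -0.0112], [0.5447, 0.0005]]
anvil bot [[0.5426, 0.0103], [0.4611, -0.0034]]
 75/1.8  66/2.4  64/2.6  64/2.7  66/2.6  67/2.7  68/2.7  68/2.6  69/2.7  69/2.7  69/2.7  70/2.6  68/2.7  68/2.6  68/2.6  67/2.6  66/2.7  67/2.6  67/2.6  67/2.5  67/2.3  68/2.0  67/1.8  67/1.6
 66/2.2  62/2.6  63/2.6  63/2.7  64/2.7  65/2.7  67/2.6  68/2.5  69/2.6  68/2.6  69/2.7  69/2.7  69/2.7  69/2.6  68/2.7  68/2.6  68/2.6  67/2.7  66/2.7  67/2.6  68/2.5  67/2.5  67/2.3  68/2.0
 63/2.4  60/2.7  61/2.6  62/2.6  63/2.7  66/2.5  70/2.3  71/2.2  72/2.2  71/2.3  70/2.4  69/2.4  70/2.4  70/2.4  69/2.5  68/2.6  68/2.
[... 3197 characters left out ...]
/1.1  95/1.1  95/1.1  94/1.1  91/1.1  85/1.1  74/1.1  63/1.3  50/1.7  45/2.4  51/2.6  55/2.7  58/2.7  58/2.7  56/2.8  56/2.7
 69/2.6  68/2.7  68/2.7  69/2.5  70/2.3  73/1.9  77/1.5  80/1.4  83/1.3  85/1.2  84/1.2  83/1.2  78/1.2  73/1.3  64/1.5  58/1.9  56/2.3  54/2.7  56/2.8  59/2.7  60/2.7  59/2.8  59/2.7  57/2.8
 70/2.6  70/2.6  70/2.6  69/2.7  69/2.6  69/2.4  70/2.1  71/1.9  72/1.8  74/1.6  74/1.6  72/1.7  71/1.8  65/2.0  62/2.3  61/2.5  61/2.6  60/2.8  60/2.7  60/2.7  60/2.7  61/2.6  59/2.6  57/2.7
 71/2.7  70/2.6  70/2.6  69/2.7  69/2.7  68/2.7  68/2.5  68/2.5  69/2.4  69/2.3  67/2.3  69/2.3  68/2.4  66/2.6  66/2.5  65/2.6  65/2.6  63/2.7  63/2.7  63/2.6  62/2.7  60/2.7  59/2.6  52/2.8
```

Call:
move_arm --moves '[[[-0.0223, -0.0264, 0, 0, 0, 0], [-0.0223, -0.0264, 0, 0, 0, 0], [-0.0223, -0.0264, 0, 0, 0, 0], [-0.0223, -0.0264, 0, 0, 0, 0], [-0.0223, -0.0264, 0, 0, 0, 0], [-0.0223, -0.0264, 0, 0, 0, 0], [-0.0223, -0.0264, 0, 0, 0, 0], [-0.0223, -0.0264, 0, 0, 0, 0], [-0.0223, -0.0264, 0, 0, 0, 0], [-0.0223, -0.0264, 0, 0, 0, 0], [-0.0223, -0.0264, 0, 0, 0, 0], [-0.0223, -0.0264, 0, 0, 0, 0]]]' --jaw 70 --force 60

```text
t: 1.2
tcp_pos: [0.3379, 0.2279, 0.2424]
orientation: [0.129, 0.992, 0.0, 0.0]
ft_force: [0.6, 0.8, 0.7]
opening: 0.0601
```

Call:
move_arm --moves '[[[-0.0223, -0.0264, 0, 0, 0, 0], [-0.0223, -0.0264, 0, 0, 0, 0], [-0.0223, -0.0264, 0, 0, 0, 0], [-0.0223, -0.0264, 0, 0, 0, 0], [-0.0223, -0.0264, 0, 0, 0, 0], [-0.0223, -0.0264, 0, 0, 0, 0], [-0.0223, -0.0264, 0, 0, 0, 0], [-0.0223, -0.0264, 0, 0, 0, 0], [-0.0223, -0.0264, 0, 0, 0, 0], [-0.0223, -0.0264, 0, 0, 0, 0], [-0.0223, -0.0264, 0, 0, 0, 0], [-0.0223, -0.0264, 0, 0, 0, 0]]]'

```text
t: 2.2
tcp_pos: [0.5155, -0.1471, 0.2422]
orientation: [0.129, 0.992, 0.0, -0.0]
ft_force: [0.1, 0.1, 0.2]
opening: 0.0595
```

```bash
cat >> meas.py <<'E'
from scipy.spatial.transform import Rotation as Ro
def st():
    o=env.observe();print("t %.2f tcp %s F %s T %s open %.4f"%(o["t"],o["tcp_pos"].round(4),o["ft_force"].round(1),o["ft_torque"].round(2),o["opening"]))
    R=Ro.from_quat(o["orientation"]).as_matrix();print("x",R[:,0].round(3),"y",R[:,1].round(3),"q",o["qpos"].round(2));return o,R
def totool(R,d): return (R.T@np.asarray(d)).round(4)
E
python3 -c "
from meas import *
o,R=st()
print(totool(R,np.array([.515,-.1465,.088])-o['tcp_pos']))"
```

```text
t 2.20 tcp [ 0.5155 -0.1471  0.2422] F [0.1 0.1 0.2] T [ 0.05 -0.02 -0.01] open 0.0595
x [-0.967  0.256  0.   ] y [0.256 0.967 0.   ] q [-0.39  0.37  1.56  0.    1.21 -1.7 ]
[0.0006 0.0004 0.1542]
```

Call:
move_arm --moves '[[[0, 0, 0.022, 0, 0, 0], [0, 0, 0.022, 0, 0, 0], [0, 0, 0.022, 0, 0, 0], [0, 0, 0.022, 0, 0, 0], [0, 0, 0.022, 0, 0, 0], [0, 0, 0.022, 0, 0, 0], [0, 0, 0.022, 0, 0, 0]]]'

```text
t: 2.78
tcp_pos: [0.5151, -0.1453, 0.0873]
orientation: [0.129, 0.992, -0.0, 0.0]
ft_force: [0.3, -1.0, 1.2]
opening: 0.0596
```

```bash
python3 -c "
from meas import *
o,R=st()
s=grab('side');t=grab('top');crop(s,310,100,400,200,7,'s1.png');crop(t,350,190,430,260,7,'t1.png')"
```

```text
t 2.78 tcp [ 0.5151 -0.1453  0.0873] F [ 0.3 -1.   1.2] T [ 0.02 -0.02  0.01] open 0.0596
x [-0.967  0.256 -0.   ] y [ 0.256  0.967 -0.   ] q [-0.39  0.58  1.73 -0.    0.84 -1.7 ]
```

View pics/s1.png

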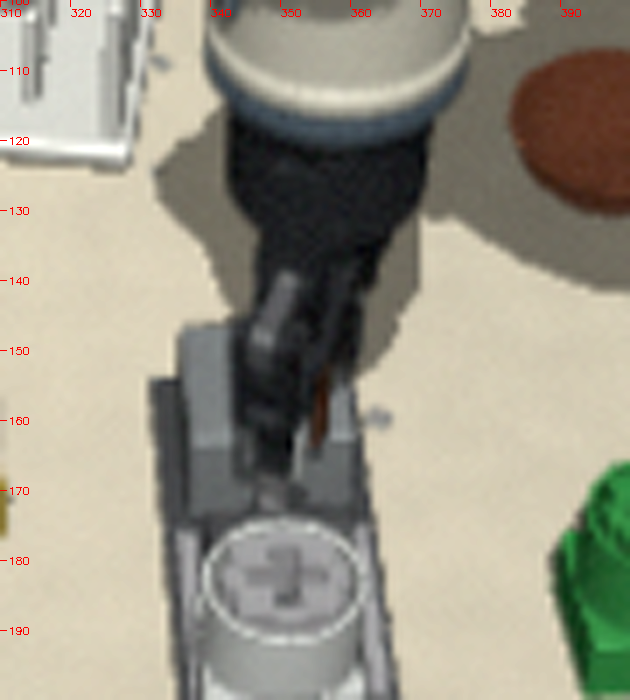

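View pics/t1.png

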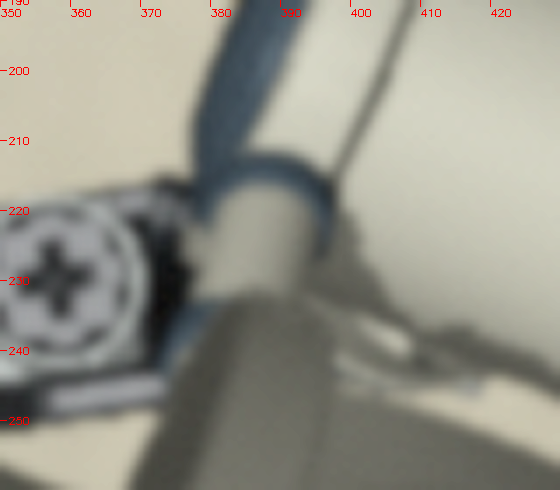

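Call:
move_arm --moves '[[[0, 0, 0, 0, 0, 0], [0, 0, 0, 0, 0, 0], [0, 0, 0, 0, 0, 0], [0, 0, 0, 0, 0, 0], [0, 0, 0, 0, 0, 0], [0, 0, 0, 0, 0, 0], [0, 0, 0, 0, 0, 0], [0, 0, 0, 0, 0, 0]]]' --jaw 0 --force 60

```text
t: 3.55
tcp_pos: [0.5162, -0.1461, 0.09]
orientation: [0.129, 0.992, -0.001, 0.002]
ft_force: [-1.1, -4.6, 6.2]
opening: 0.0205
```

```bash
python3 -c "
from meas import *
o,R=st()
s=grab('side');crop(s,320,130,380,180,12,'s2.png')"
```

```text
t 3.55 tcp [ 0.5162 -0.1461  0.09  ] F [-1.1 -4.6  6.2] T [-0.72  0.21 -0.01] open 0.0205
x [-0.967  0.256 -0.003] y [ 0.256  0.967 -0.001] q [-0.39  0.57  1.73 -0.    0.84 -1.7 ]
```

View pics/s2.png

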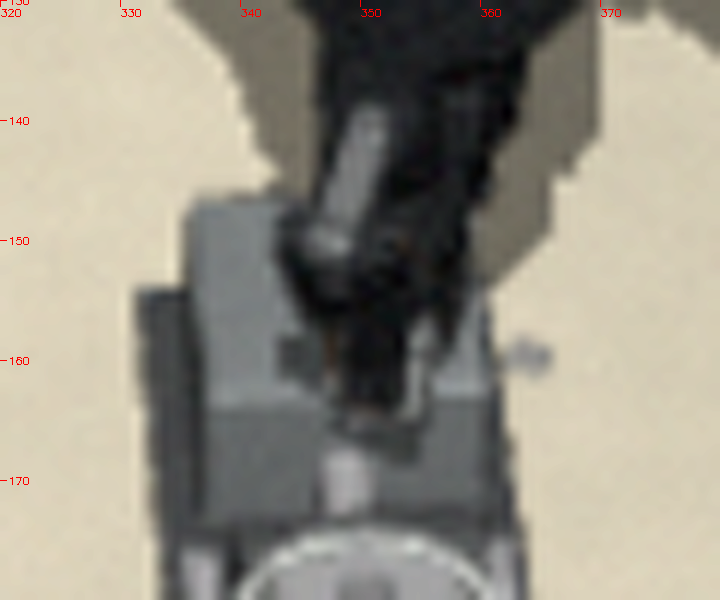

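```bash
cat > circ.py <<'E'
import numpy as np,sys,json
def rows(phi0,n,step,R=45.,ty=75.2):
    out=[];acc=np.zeros(2);cum=np.zeros(2)
    for k in range(n):
        a=np.radians(phi0);b=np.radians(phi0-step*(k+1))
        d=R*np.array([np.cos(b)-np.cos(a),np.sin(b)-np.sin(a)])
        tx=np.radians(ty+90);tyy=np.radians(ty)
        q=np.array([d@[np.cos(tx),np.sin(tx)],d@[np.cos(tyy),np.sin(tyy)]])
        r=np.round((q-acc)/1000,4);acc=acc+r*1000;out.append([*r.tolist(),0,0,0,0])
    return out
print(json.dumps(rows(float(sys.argv[1]),int(sys.argv[2]),float(sys.argv[3]))))
E
python3 circ.py 113 12 6
```

```text
[[-0.0039, 0.0027, 0, 0, 0, 0], [-0.0041, 0.0023, 0, 0, 0, 0], [-0.0043, 0.0018, 0, 0, 0, 0], [-0.0045, 0.0013, 0, 0, 0, 0], [-0.0047, 0.0009, 0, 0, 0, 0], [-0.0047, 0.0004, 0, 0, 0, 0], [-0.0047, -0.0001, 0, 0, 0, 0], [-0.0046, -0.0006, 0, 0, 0, 0], [-0.0046, -0.001, 0, 0, 0, 0], [-0.0045, -0.0016, 0, 0, 0, 0], [-0.0042, -0.002, 0, 0, 0, 0], [-0.0041, -0.0024, 0, 0, 0, 0]]
```

Call:
move_arm --moves '[[[0, 0, -0.002, 0, 0, 0], [-0.0039, 0.0027, 0, 0, 0, 0], [-0.0041, 0.0023, 0, 0, 0, 0], [-0.0043, 0.0018, 0, 0, 0, 0], [-0.0045, 0.0013, 0, 0, 0, 0], [-0.0047, 0.0009, 0, 0, 0, 0], [-0.0047, 0.0004, 0, 0, 0, 0]]]'

```text
t: 4.18
tcp_pos: [0.5417, -0.1461, 0.0904]
orientation: [0.129, 0.992, -0.002, -0.001]
ft_force: [-17.9, -39.0, -16.1]
opening: 0.0202
```

Call:
move_arm --moves '[[[-0.0047, -0.0001, 0, 0, 0, 0], [-0.0046, -0.0006, 0, 0, 0, 0], [-0.0046, -0.001, 0, 0, 0, 0], [-0.0045, -0.0016, 0, 0, 0, 0], [-0.0042, -0.002, 0, 0, 0, 0], [-0.0041, -0.0024, 0, 0, 0, 0]]]'

```text
t: 4.68
tcp_pos: [0.5618, -0.1592, 0.09]
orientation: [0.129, 0.992, -0.001, -0.005]
ft_force: [-33.3, -25.4, 0.5]
opening: 0.0199
```

```bash
python3 circ.py 41 12 6; python3 circ.py -31 12 6;python3 -c "
from meas import *
o,R=st()
s=grab('side');crop(s,310,120,400,200,8,'s3.png')"
```

```text
[[-0.0038, -0.0028, 0, 0, 0, 0], [-0.0034, -0.0033, 0, 0, 0, 0], [-0.0031, -0.0035, 0, 0, 0, 0], [-0.0027, -0.0039, 0, 0, 0, 0], [-0.0022, -0.0041, 0, 0, 0, 0], [-0.0018, -0.0044, 0, 0, 0, 0], [-0.0014, -0.0045, 0, 0, 0, 0], [-0.0009, -0.0046, 0, 0, 0, 0], [-0.0004, -0.0047, 0, 0, 0, 0], [0.0001, -0.0047, 0, 0, 0, 0], [0.0006, -0.0047, 0, 0, 0, 0], [0.0011, -0.0046, 0, 0, 0, 0]]
[[0.0015, -0.0044, 0, 0, 0, 0], [0.0021, -0.0043, 0, 0, 0, 0], [0.0024, -0.004, 0, 0, 0, 0], [0.0028, -0.0038, 0, 0, 0, 0], [0.0033, -0.0034, 0, 0, 0, 0], [0.0035, -0.0031, 0, 0, 0, 0], [0.0039, -0.0027, 0, 0, 0, 0], [0.0041, -0.0023, 0, 0, 0, 0], [0.0044, -0.0018, 0, 0, 0, 0], [0.0045, -0.0013, 0, 0, 0, 0], [0.0046, -0.0009, 0, 0, 0, 0], [0.0047, -0.0004, 0, 0, 0, 0]]
t 4.68 tcp [ 0.5618 -0.1592  0.09  ] F [-33.3 -25.4   0.5] T [-4.44  5.57 -0.22] open 0.0199
x [-0.967  0.256  0.009] y [ 0.256  0.967 -0.004] q [-0.38  0.62  1.6  -0.01  0.93 -1.68]
```

View pics/s3.png

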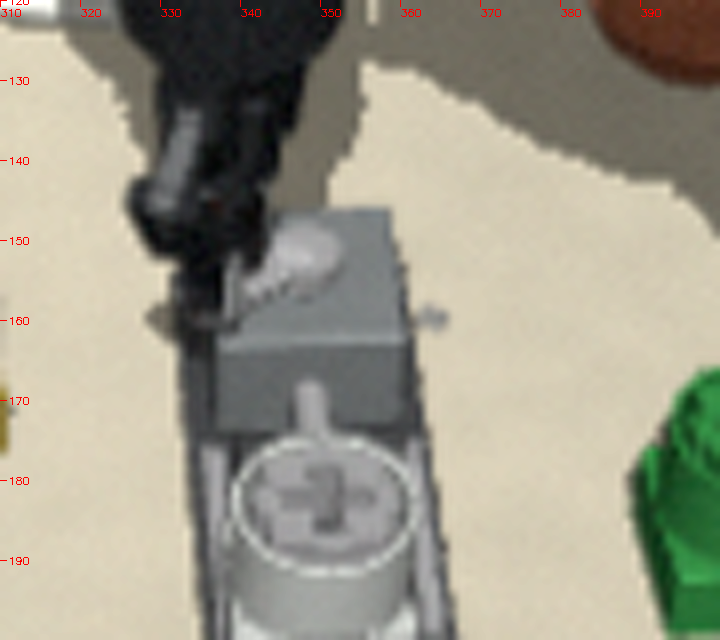

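```bash
python3 circ.py 36 6 6;python3 circ.py 0 8 6; python3 circ.py -48 8 6
```

```text
[[-0.0035, -0.0032, 0, 0, 0, 0], [-0.0031, -0.0035, 0, 0, 0, 0], [-0.0028, -0.0038, 0, 0, 0, 0], [-0.0023, -0.0041, 0, 0, 0, 0], [-0.0019, -0.0043, 0, 0, 0, 0], [-0.0015, -0.0045, 0, 0, 0, 0]]
[[-0.001, -0.0046, 0, 0, 0, 0], [-0.0004, -0.0047, 0, 0, 0, 0], [-0.0, -0.0047, 0, 0, 0, 0], [0.0005, -0.0047, 0, 0, 0, 0], [0.001, -0.0046, 0, 0, 0, 0], [0.0015, -0.0045, 0, 0, 0, 0], [0.0019, -0.0043, 0, 0, 0, 0], [0.0024, -0.004, 0, 0, 0, 0]]
[[0.0028, -0.0038, 0, 0, 0, 0], [0.0031, -0.0035, 0, 0, 0, 0], [0.0036, -0.0031, 0, 0, 0, 0], [0.0038, -0.0028, 0, 0, 0, 0], [0.0041, -0.0023, 0, 0, 0, 0], [0.0043, -0.0019, 0, 0, 0, 0], [0.0045, -0.0015, 0, 0, 0, 0], [0.0046, -0.0009, 0, 0, 0, 0]]
```

Call:
move_arm --moves '[[[-0.0002, -0.0052, 0, 0, 0, 0], [-0.0035, -0.0032, 0, 0, 0, 0], [-0.0031, -0.0035, 0, 0, 0, 0], [-0.0028, -0.0038, 0, 0, 0, 0], [-0.0023, -0.0041, 0, 0, 0, 0], [-0.0019, -0.0043, 0, 0, 0, 0], [-0.0015, -0.0045, 0, 0, 0, 0]]]'

```text
t: 5.32
tcp_pos: [0.5724, -0.1882, 0.0904]
orientation: [0.129, 0.992, 0.0, -0.002]
ft_force: [-8.2, 3.5, -5.3]
opening: 0.0204
```

Call:
move_arm --moves '[[[-0.001, -0.0046, 0, 0, 0, 0], [-0.0004, -0.0047, 0, 0, 0, 0], [0, -0.0047, 0, 0, 0, 0], [0.0005, -0.0047, 0, 0, 0, 0], [0.001, -0.0046, 0, 0, 0, 0], [0.0015, -0.0045, 0, 0, 0, 0], [0.0019, -0.0043, 0, 0, 0, 0], [0.0024, -0.004, 0, 0, 0, 0]]]'

```text
t: 5.98
tcp_pos: [0.5589, -0.2218, 0.0906]
orientation: [0.129, 0.992, 0.0, -0.0]
ft_force: [1.0, 4.0, -10.6]
opening: 0.0205
```

Call:
move_arm --moves '[[[0.0028, -0.0038, 0.001, 0, 0, 0], [0.0031, -0.0035, 0, 0, 0, 0], [0.0036, -0.0031, 0, 0, 0, 0], [0.0038, -0.0028, 0, 0, 0, 0], [0.0041, -0.0023, 0, 0, 0, 0]]]'

```text
t: 6.4
tcp_pos: [0.5392, -0.2333, 0.0903]
orientation: [0.129, 0.992, -0.0, 0.001]
ft_force: [3.4, 1.9, -0.3]
opening: 0.0203
```

```bash
python3 -c "
from meas import *
o,R=st()
t=grab('top');s=grab('side');crop(s,310,120,400,225,7,'s4.png');crop(t,325,200,435,260,7,'t4.png')"
```

```text
t 6.40 tcp [ 0.5392 -0.2333  0.0903] F [ 3.4  1.9 -0.3] T [ 0.48 -0.71  0.01] open 0.0203
x [-0.967  0.256 -0.003] y [ 0.256  0.967 -0.   ] q [-0.51  0.62  1.6   0.    0.92 -1.82]
```

View pics/t4.png

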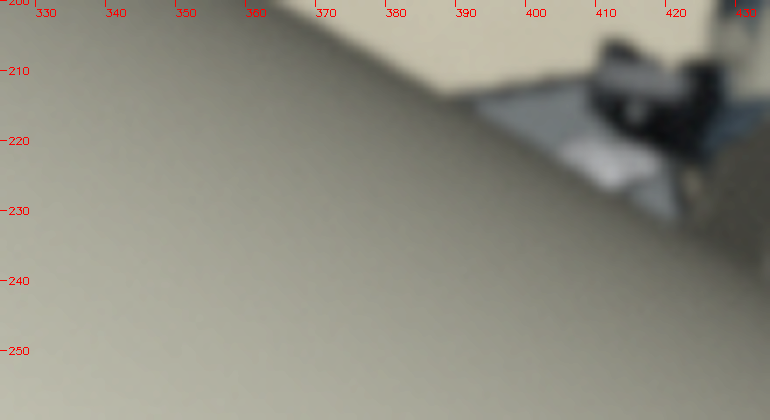

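Call:
move_arm --moves '[[[0.0043, -0.0019, 0, 0, 0, 0], [0.0045, -0.0015, 0, 0, 0, 0], [0.0046, -0.0009, 0, 0, 0, 0]]]'

```text
t: 6.75
tcp_pos: [0.5256, -0.2347, 0.0902]
orientation: [0.129, 0.992, -0.001, 0.002]
ft_force: [5.1, -6.2, 4.9]
opening: 0.0202
```

```bash
python3 circ.py -96 10 6;python3 -c "
from meas import *
o,R=st();c=o['tcp_pos'][:2]-[.529,-.1893];a=np.arctan2(c[1],c[0]);r=c/np.linalg.norm(c);print(np.degrees(a),'rad',o['ft_force'][:2]@r,'tan cw',o['ft_force'][:2]@[r[1],-r[0]])
s=grab('side');crop(s,310,120,400,225,7,'s5.png')"
```

```text
[[0.0047, -0.0005, 0, 0, 0, 0], [0.0047, 0.0, 0, 0, 0, 0], [0.0047, 0.0005, 0, 0, 0, 0], [0.0046, 0.001, 0, 0, 0, 0], [0.0045, 0.0015, 0, 0, 0, 0], [0.0043, 0.0019, 0, 0, 0, 0], [0.004, 0.0024, 0, 0, 0, 0], [0.0038, 0.0028, 0, 0, 0, 0], [0.0035, 0.0032, 0, 0, 0, 0], [0.0032, 0.0035, 0, 0, 0, 0]]
t 6.75 tcp [ 0.5256 -0.2347  0.0902] F [ 5.1 -6.2  4.9] T [-1.01 -0.76 -0.05] open 0.0202
x [-0.967  0.256 -0.004] y [ 0.256  0.967 -0.002] q [-0.52  0.61  1.63 -0.    0.9  -1.84]
-94.29748388308705 rad 5.795100885284209 tan cw -5.56800224522786
```

View pics/s5.png

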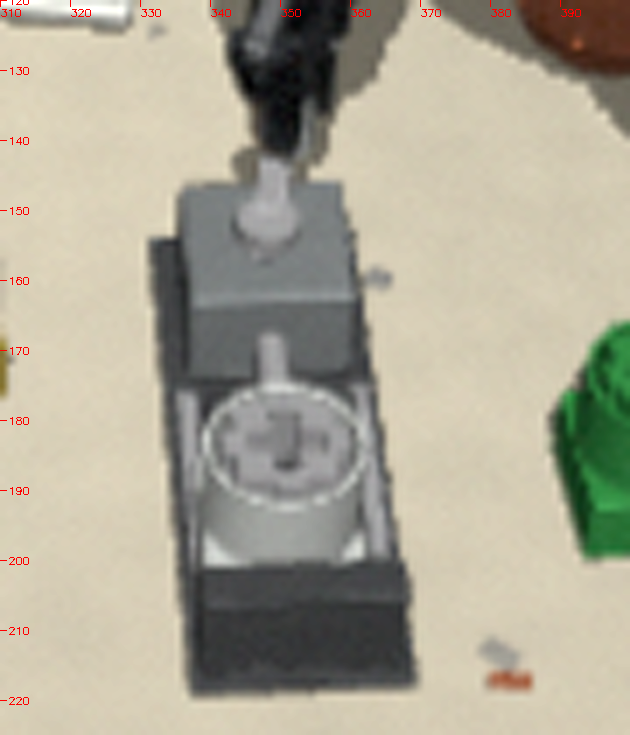

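Call:
move_arm --moves '[[[0.0047, -0.0005, 0, 0, 0, 0], [0.0047, 0, 0, 0, 0, 0]]]'

```text
t: 6.97
tcp_pos: [0.5164, -0.2333, 0.0902]
orientation: [0.129, 0.992, -0.001, 0.002]
ft_force: [3.2, -11.5, 4.8]
opening: 0.0201
```

Call:
move_arm --moves '[[[0.0047, 0.0005, 0, 0, 0, 0], [0.0046, 0.001, 0, 0, 0, 0]]]'

```text
t: 7.13
tcp_pos: [0.5075, -0.2299, 0.0902]
orientation: [0.129, 0.992, -0.002, 0.002]
ft_force: [-0.6, -16.1, 5.5]
opening: 0.0202
```

```bash
cat > tan.py <<'E'
from meas import *
o,R=st();c=o['tcp_pos'][:2]-[.529,-.1893];a=np.arctan2(c[1],c[0]);r=c/np.linalg.norm(c);print(np.degrees(a),'rad',o['ft_force'][:2]@r,'tan cw',o['ft_force'][:2]@[r[1],-r[0]])
E
python3 tan.py
```

```text
t 7.13 tcp [ 0.5075 -0.2299  0.0902] F [ -0.6 -16.1   5.5] T [-2.77  0.18 -0.12] open 0.0202
x [-0.967  0.256 -0.004] y [ 0.256  0.967 -0.003] q [-0.53  0.59  1.67 -0.    0.87 -1.84]
-117.95083911137537 rad 14.484769644233456 tan cw -6.968672841948429
```

Call:
move_arm --moves '[[[0.0047, 0, 0, 0, 0, 0], [0.0045, 0.001, 0, 0, 0, 0]]]'

```text
t: 7.3
tcp_pos: [0.4994, -0.2255, 0.0902]
orientation: [0.129, 0.992, -0.001, 0.002]
ft_force: [13.0, 0.1, 1.8]
opening: 0.0204
```

```bash
python3 tan.py
```

```text
t 7.30 tcp [ 0.4994 -0.2255  0.0902] F [13.   0.1  1.8] T [ 0.16 -2.04  0.01] open 0.0204
x [-0.967  0.256 -0.004] y [ 0.256  0.967 -0.001] q [-0.53  0.58  1.7   0.    0.86 -1.84]
-129.22907958318675 rad -8.350698160104136 tan cw -10.001056433688714
```

Call:
move_arm --moves '[[[0.0038, 0.0028, 0, 0, 0, 0], [0, 0, 0, 0, 0, 0]]]'

```text
t: 7.47
tcp_pos: [0.4958, -0.222, 0.0902]
orientation: [0.129, 0.992, -0.001, 0.002]
ft_force: [1.6, -7.3, 4.6]
opening: 0.0203
```

```bash
python3 tan.py
```

```text
t 7.47 tcp [ 0.4958 -0.222   0.0902] F [ 1.6 -7.3  4.6] T [-1.19 -0.2  -0.03] open 0.0203
x [-0.967  0.256 -0.004] y [ 0.256  0.967 -0.002] q [-0.53  0.58  1.71 -0.    0.85 -1.84]
-135.41502464064467 rad 3.9951007048351586 tan cw -6.373157001305459
```

Call:
move_arm --moves '[[[0.0035, 0.0032, 0, 0, 0, 0], [0.0016, 0.0017, 0, 0, 0, 0], [0, 0, 0, 0, 0, 0]]]'

```text
t: 7.72
tcp_pos: [0.4919, -0.2171, 0.0902]
orientation: [0.129, 0.992, -0.002, 0.001]
ft_force: [-5.0, -19.7, 5.2]
opening: 0.0198
```

```bash
python3 tan.py;python3 -c "
from meas import *
s=grab('side');crop(s,310,120,400,225,7,'s6.png')"
```

```text
t 7.72 tcp [ 0.4919 -0.2171  0.0902] F [ -5.  -19.7   5.2] T [-3.36  0.84 -0.16] open 0.0198
x [-0.967  0.255 -0.003] y [ 0.255  0.967 -0.004] q [-0.52  0.57  1.72 -0.    0.84 -1.84]
-143.2002695171144 rad 15.769386954917076 tan cw -12.784287594364848
```

View pics/s6.png

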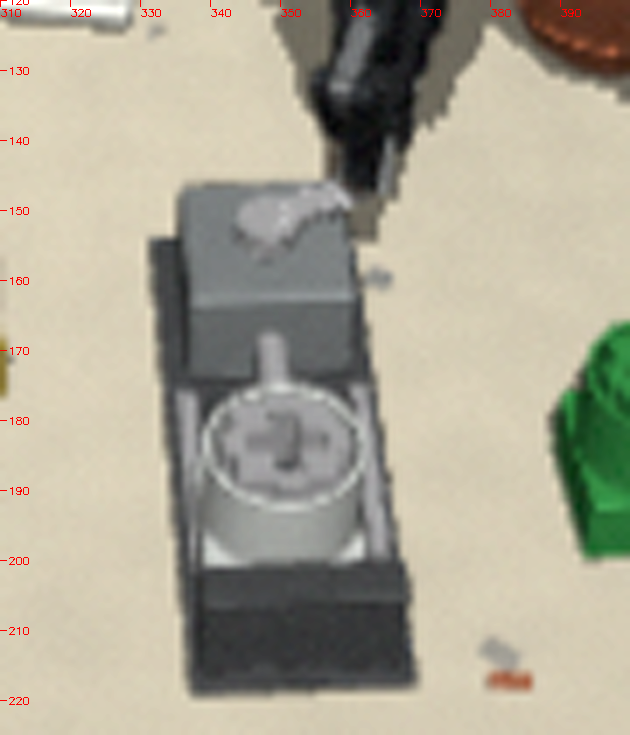

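Call:
move_arm --moves '[[[0, 0, 0, 0, 0, 0], [0, 0, 0, 0, 0, 0], [0, 0, 0, 0, 0, 0], [0, 0, -0.02, 0, 0, 0], [0, 0, -0.03, 0, 0, 0], [0, 0, -0.04, 0, 0, 0], [0, 0, -0.04, 0, 0, 0]]]' --jaw 60

```text
t: 8.35
tcp_pos: [0.4905, -0.214, 0.2203]
orientation: [0.129, 0.992, 0.0, -0.001]
ft_force: [1.6, -1.3, 0.4]
opening: 0.051
```

```bash
python3 - <<'E'
from meas import *
import pickle
s,t=pickle.load(open("f0.pkl","rb"))
st()
# grip: top: yellowish ratio & bright
for lo,hi in((1.42,75),(1.45,80)):
  cs,im,m=comps(t,(255,192,272,212),lambda i:(i[:,:,0]>lo*i[:,:,2])&(i.mean(2)>hi)&(i[:,:,0]<2.1*i[:,:,2]))
  for c in cs[:1]:
    p=toplane(t,c,.103);print("top grip",cen(p),cv2.minAreaRect((p*1000).astype(np.float32)),c.min(0),c.max(0))
for th in(100,108):
  cs,im,m=comps(s,(305,240,325,262),lambda i:(i.mean(2)>th)&(i[:,:,0]>1.4*i[:,:,2]))
  for c in cs[:2]:
    p=toplane(s,c,.103);print("side griptop",cen(p),cv2.minAreaRect((p*1000).astype(np.float32)),c.min(0),c.max(0))
cs,im,m=comps(s,(300,240,330,275),lambda i:(i[:,:,0]<1.3*i[:,:,2]))
for c in cs[:1]:
    p=toplane(s,c,.049);print("side disc",cv2.minEnclosingCircle((p*1000).astype(np.float32)))
cs,im,m=comps(t,(252,190,284,222),lambda i:(i[:,:,0]<1.5*i[:,:,2]))
for c in cs[:1]:
    p=toplane(t,c,.049);print("top disc",cv2.minEnclosingCircle((p*1000).astype(np.float32)))
for z,pts in((.04,((261.5-1+.5,184.5),)),):pass
E
```

```text
t 8.35 tcp [ 0.4905 -0.214   0.2203] F [ 1.6 -1.3  0.4] T [ 0.06 -0.   -0.  ] open 0.0510
x [-0.967  0.256  0.002] y [0.256 0.967 0.001] q [-0.52  0.39  1.59 -0.    1.16 -1.84]
top grip [0.58091124 0.1823218 ] ((580.6749877929688, 185.72821044921875), (19.35193634033203, 32.92525100708008), 76.8607177734375) [259.1875 195.3125] [268.1875 207.9375]
top grip [0.58044867 0.18230477] ((579.814208984375, 184.03372192382812), (14.643088340759277, 31.215307235717773), 78.10493469238281) [261.6875 195.8125] [267.8125 207.6875]
side griptop [0.58160764 0.18572525] ((582.06591796875, 185.59909057617188), (12.438995361328125, 28.178436279296875), 75.62443542480469) [308.9375 245.9375] [320.6875 253.1875]
side griptop [0.57848536 0.1872473 ] ((579.7435913085938, 186.24159240722656), (11.253922462463379, 22.244972229003906), 77.0124740600586) [310.9375 247.9375] [320.0625 252.8125]
side disc ((589.0277099609375, 140.91867065429688), 43.20869827270508)
top disc ((580.474365234375, 181.40943908691406), 25.21039581298828)
```

Call:
move_arm --moves '[[[0.0012, 0.034, 0, 0, 0, 0], [0.0012, 0.034, 0, 0, 0, 0], [0.0012, 0.034, 0, 0, 0, 0], [0.0012, 0.034, 0, 0, 0, 0], [0.0012, 0.034, 0, 0, 0, 0], [0.0012, 0.034, 0, 0, 0, 0], [0.0012, 0.034, 0, 0, 0, 0], [0.0012, 0.034, 0, 0, 0, 0], [0.0012, 0.034, 0, 0, 0, 0], [0.0012, 0.034, 0, 0, 0, 0], [0.0012, 0.034, 0, 0, 0, 0], [0.0012, 0.034, 0, 0, 0, -2.5]]]'

```text
t: 9.35
tcp_pos: [0.5815, 0.1853, 0.2192]
orientation: [0.108, 0.994, -0.0, -0.0]
ft_force: [0.7, -1.2, -0.5]
opening: 0.0512
```

```bash
python3 - <<'E'
from meas import *
import pickle
o,R=st();print(totool(R,np.array([.581,.1835,.078])-o['tcp_pos']))
s=grab('side');t=grab('top');pickle.dump((s,t),open("f1.pkl","wb"))
crop(t,325,195,435,260,7,"t7.png");crop(s,320,135,380,225,7,"s7.png")
for th in(65,70,75):
    c,a,p=cross(t,(349,222,366,239),th,.084);print("top",c,a)
for th in(92,95,98):
    c,a,p=cross(s,(344,178,357,188),th,.084);print("side",c,a)
E
```

```text
t 9.35 tcp [0.5815 0.1853 0.2192] F [ 0.7 -1.2 -0.5] T [-0.02 -0.    0.03] open 0.0512
x [-0.977  0.214  0.001] y [ 0.214  0.977 -0.   ] q [ 0.21  0.5   1.41 -0.    1.23 -1.14]
[ 1.000e-04 -1.900e-03  1.412e-01]
top [ 0.51997514 -0.06024414] 39.97318208460379
top [ 0.51932096 -0.06003044] 41.01116276348133
top [ 0.51878412 -0.05983901] 40.91146751137458
side [ 0.52124635 -0.05450063] -28.03192459348374
side [ 0.52077554 -0.05423471] -31.570360212261765
side [ 0.52037017 -0.05401487] -33.12962936818226
```

View pics/t7.png

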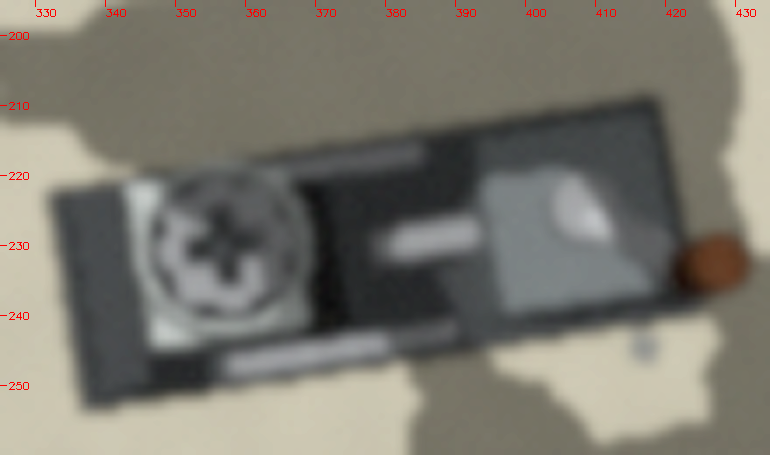

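View pics/s7.png

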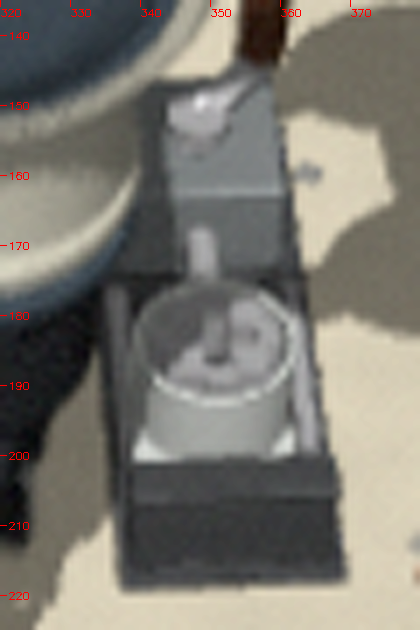

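Call:
move_arm --moves '[[[0, -0.002, 0.02, 0, 0, 0], [0, 0, 0.02, 0, 0, 0], [0, 0, 0.02, 0, 0, 0], [0, 0, 0.02, 0, 0, 0], [0, 0, 0.02, 0, 0, 0], [0, 0, 0.02, 0, 0, 0], [0, 0, 0.021, 0, 0, 0], [0, 0, 0, 0, 0, 0]]]'

```text
t: 10.12
tcp_pos: [0.5791, 0.1808, 0.0748]
orientation: [0.107, 0.994, -0.001, -0.003]
ft_force: [-1.6, -0.3, -0.8]
opening: 0.0514
```

```bash
python3 - <<'E'
from meas import *
import pickle
o,R=st()
s=grab('side');t=grab('top');crop(s,280,215,350,295,8,'s8.png');crop(t,235,170,305,235,8,'t8.png')
for th in(92,95,98):
    c,a,p=cross(s,(344,178,357,188),th,.084);print("side",c,a)
E
```

```text
t 10.12 tcp [0.5791 0.1808 0.0748] F [-1.6 -0.3 -0.8] T [-0.05  0.01 -0.03] open 0.0514
x [-0.977  0.214  0.005] y [ 0.214  0.977 -0.002] q [ 0.2   0.67  1.55 -0.    0.93 -1.15]
side [ 0.51837698 -0.05528908] -13.34690189732411
side [ 0.51796948 -0.05501383] -13.881426146671481
side [ 0.51769422 -0.05474562] -15.605222865272284
```

View pics/s8.png

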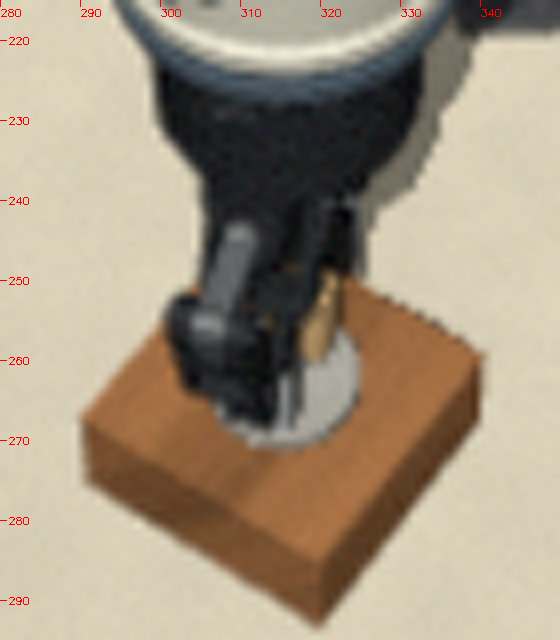

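View pics/t8.png

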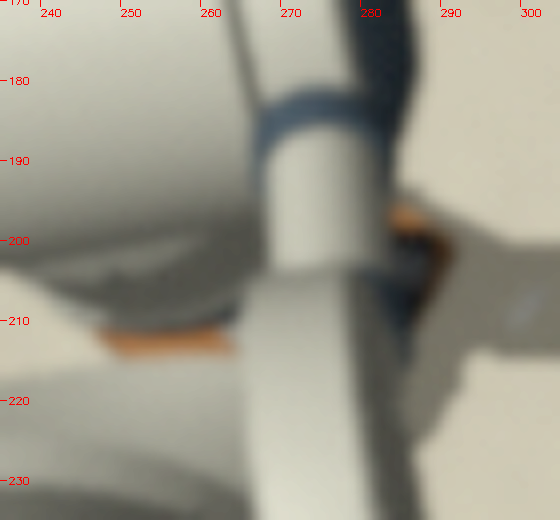

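Call:
move_arm --moves '[[[0, 0, 0, 0, 0, 0], [0, 0, 0, 0, 0, 0], [0, 0, 0, 0, 0, 0], [0, 0, 0, 0, 0, 0], [0, 0, 0, 0, 0, 0], [0, 0, 0, 0, 0, 0], [0, 0, 0, 0, 0, 0]]]' --jaw 0 --force 80

```text
t: 10.8
tcp_pos: [0.582, 0.1817, 0.0796]
orientation: [0.107, 0.994, 0.0, 0.001]
ft_force: [-0.4, -0.5, 9.0]
opening: 0.0129
```

```bash
python3 -c "
from meas import *
o,R=st()"
```

```text
t 10.80 tcp [0.582  0.1817 0.0796] F [-0.4 -0.5  9. ] T [-0.08  0.21  0.07] open 0.0129
x [-0.977  0.213 -0.002] y [0.213 0.977 0.001] q [ 0.2   0.66  1.54 -0.    0.93 -1.15]
```

Call:
move_arm --moves '[[[0, 0, -0.008, 0, 0, 0], [0, 0, -0.014, 0, 0, 0], [0, 0, -0.02, 0, 0, 0], [0, 0, -0.02, 0, 0, 0], [0, 0, -0.02, 0, 0, 0], [0, 0, -0.02, 0, 0, 0], [0, 0, -0.018, 0, 0, 0], [0, 0, 0, 0, 0, 0]]]'

```text
t: 11.47
tcp_pos: [0.5829, 0.1819, 0.2026]
orientation: [0.107, 0.994, 0.001, 0.003]
ft_force: [0.7, 0.3, -1.3]
opening: 0.0132
```

```bash
python3 - <<'E'
from meas import *
import pickle
o,R=st()
s=grab('side');t=grab('top');pickle.dump((s,t),open("f2.pkl","wb"));crop(s,270,160,380,260,7,'s9.png');crop(t,235,160,375,255,5,'t9.png')
E
```

```text
t 11.47 tcp [0.5829 0.1819 0.2026] F [ 0.7  0.3 -1.3] T [ 0.04 -0.03 -0.03] open 0.0132
x [-0.977  0.213 -0.005] y [0.213 0.977 0.002] q [ 0.2   0.51  1.44  0.    1.19 -1.15]
```

View pics/s9.png

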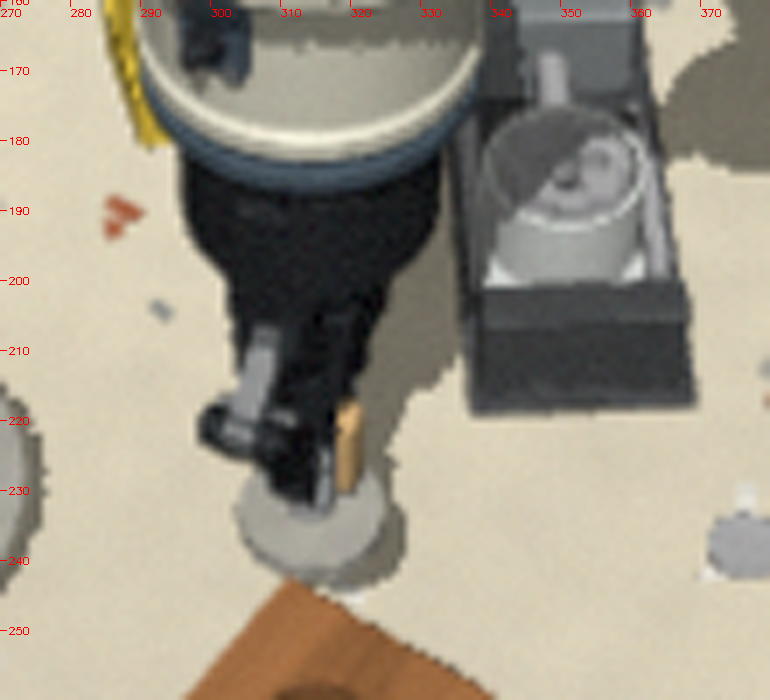

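View pics/t9.png

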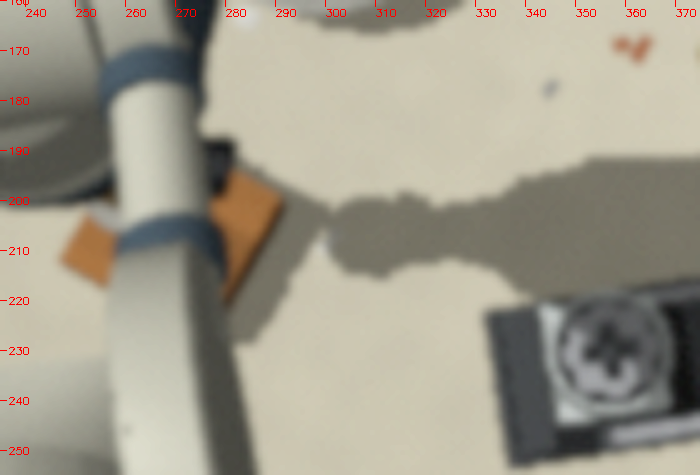

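```bash
python3 - <<'E'
from meas import *
import pickle
s,t=pickle.load(open("f0.pkl","rb"))
for nm,ox,oy in(("s1",310,100),("s3",310,120),("s5",310,120),("s6",310,120)):
    im=cv2.imread(f"pics/{nm}.png").mean(2)
    k=7 if nm!="s3" else 8
    for th in(138,143,147):
        m=(im<th).astype(np.uint8)
        x0,y0,x1,y1=[int(v) for v in((344-ox)*k,(177-oy)*k,(358-ox)*k,(189-oy)*k)]
        cs,_=cv2.findContours(m[y0:y1,x0:x1].copy(),cv2.RETR_EXTERNAL,cv2.CHAIN_APPROX_NONE)
        c=max(cs,key=cv2.contourArea)[:,0,:]+[x0,y0];c=(c+.5)/k-.5+[ox,oy]
        p=toplane(s,c,.084);ctr=cen(p);d=p-ctr;r=np.linalg.norm(d,axis=1);a=np.arctan2(d[:,1],d[:,0])
        print(nm,th,ctr.round(4),np.degrees(np.angle((r**4*np.exp(4j*a)).sum())/4).round(1),(p.max(0)-p.min(0)).round(3))
E
```

```text
s1 138 [ 0.5161 -0.0551] 6.8 [0.031 0.031]
s1 143 [ 0.5162 -0.0552] 6.6 [0.032 0.033]
s1 147 [ 0.5162 -0.0553] 7.0 [0.033 0.033]
s3 138 [ 0.5162 -0.055 ] 7.7 [0.031 0.031]
s3 143 [ 0.5163 -0.0552] 7.8 [0.033 0.033]
s3 147 [ 0.5163 -0.0552] 7.7 [0.034 0.033]
s5 138 [ 0.5153 -0.0529] 6.5 [0.031 0.032]
s5 143 [ 0.5156 -0.053 ] 6.8 [0.032 0.032]
s5 147 [ 0.5156 -0.0531] 6.8 [0.032 0.033]
s6 138 [ 0.5156 -0.0524] 10.7 [0.031 0.031]
s6 143 [ 0.5157 -0.0526] 11.4 [0.032 0.032]
s6 147 [ 0.5157 -0.0526] 11.6 [0.032 0.033]
```

Call:
move_arm --moves '[[[0.002, -0.0306, 0, 0, 0, 0], [0.002, -0.0306, 0, 0, 0, 0], [0.002, -0.0306, 0, 0, 0, 0], [0.002, -0.0306, 0, 0, 0, 0], [0.002, -0.0306, 0, 0, 0, 0], [0.002, -0.0306, 0, 0, 0, 0], [0.002, -0.0306, 0, 0, 0, 0], [0.002, -0.0305, 0, 0, 0, 0], [0, 0, 0.01, 0, 0, -5.6], [0, 0, 0.01, 0, 0, -5.6], [0, 0, 0.01, 0, 0, -5.6], [0, 0, 0.01, 0, 0, -5.5]]]'

```text
t: 12.57
tcp_pos: [0.5127, -0.0542, 0.1569]
orientation: [-0.089, 0.996, 0.0, -0.001]
ft_force: [-0.1, 0.6, -3.0]
opening: 0.013
```

Call:
move_arm --moves '[[[0, 0, 0, 0, 0, 0], [0, 0, 0, 0, 0, 0], [0, 0, 0, 0, 0, 0]]]'

```text
t: 12.82
tcp_pos: [0.5134, -0.054, 0.1583]
orientation: [-0.085, 0.996, 0.0, -0.0]
ft_force: [-0.3, -0.1, -2.0]
opening: 0.0127
```

```bash
python3 - <<'E'
from meas import *
import pickle
o,R=st()
s=grab('side');t=grab('top');pickle.dump((s,t),open("f3.pkl","wb"));crop(s,310,110,390,210,7,'s10.png');crop(t,310,190,410,260,7,'t10.png')
print(proj(s,o['tcp_pos']-[0,0,.0396]),proj(s,[*o['tcp_pos'][:2],.084]))
E
```

```text
t 12.82 tcp [ 0.5134 -0.054   0.1583] F [-0.3 -0.1 -2. ] T [ 0.04 -0.04  0.  ] open 0.0127
x [-0.985 -0.17   0.   ] y [-0.17   0.985  0.   ] q [-0.22  0.45  1.71  0.    0.98 -1.96]
[352.20589959 173.54671424] [351.51344266 182.24092205]
```

View pics/s10.png

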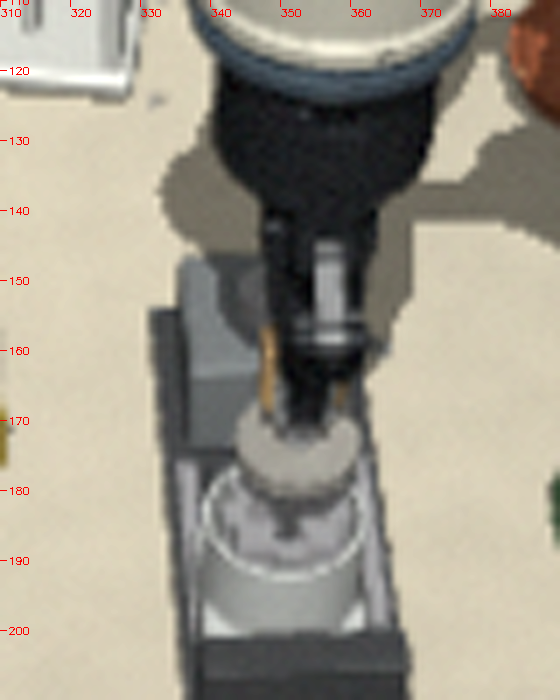

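View pics/t10.png

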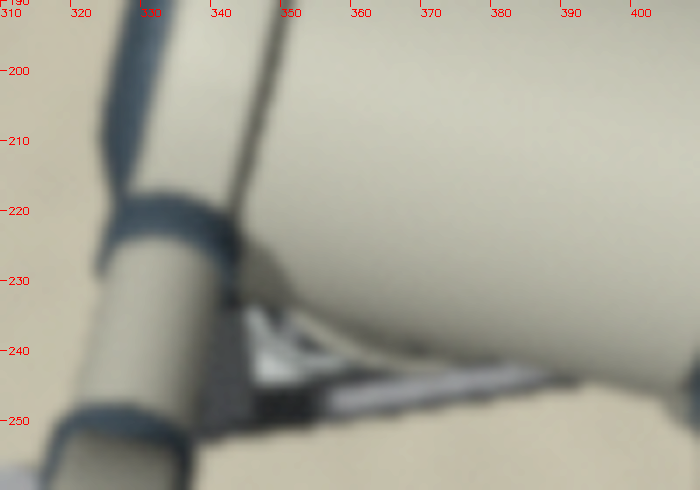

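```bash
python3 - <<'E'
from meas import *
import pickle
from scipy.optimize import least_squares
s,t=pickle.load(open("f3.pkl","rb"))
print("\n".join(" ".join("%3d"%v for v in r) for r in s["img"][168:186,340:366].mean(2).astype(int)))
print(proj(s,[.5156,-.0526,.084]))
E
```

```text
68  67  68  68  70  88 102  72  71  79  60  30  22  21  18  17  40  61  54  59  46  45  81 127 135 135
 66  67  67  67  86 101 105  67  54  76  75  36  21  25  20  19  56  77  77  75  54  46  81 129 134 134
 66  66  66  72 102 105 103  81  71  70  69  39  36  37  34  33  62  78 105 111  84  56  63 125 136 134
 65  67  68  73  98 105 105 103 103  67  56  61  57  54  59  54  58 102 110 110 111  72  53 125 136 134
 66  66  67  81 101 106 106 106 105  80  66  81  71  65  73  75  77 104 109 108 109  84  57 117 133 134
 59  59  68  70  99 105 108 104 105 105  96  92  92  92  91 108 111 109 107 108 109  81  53  92 128 136
 43  42  41  44  93 106 105 107 104 104 104 104 101 102 111 111 109 108 107 109 107  73  59  75 128 134
 47  48  49  49  75  98 106 105 106 106 107 108 110 111 113 111 110 107 108 108  95  87  79  81 126 134
 47  52  62  81  65  82  98 105 107 107 109 108 110 110 110 112 109 107 110 103  73 102  85  64 124 135
 48  71  94 120  78  63  79 100 105 110 107 107 108 109 109 110 108 105 104  71  66 102  89  60 124 136
 66 104  99 106  70  60  72  75  89 103 100 100 104 106 101  98 102  89  79  62  59 102 101  65 124 138
111  96  78 100  82  62  70  71  78  86  82  83  93  96  86  79  76  71  75  66  92 110 111  67 118 136
118  90  78  90 106  83  60  53  65  83  78  78  77  79  76  74  67  57  59  69 108 120 109  67  93 129
 90  84  89  97 108 103  76  67  56  52  49  57  56  57  51  54  57  58  73  93  74 123 113  78  71 128
 87  86 107 110 110  95  87  88  68  54  53  54  49  55  55  54  60  72 103 102  81 121 117  88  62 126
 85  75 105 109 111  95  90  91  79  60  52  51  55  65  69  70  80 103 108 105  80 100 118  90  66 126
 91  70  99 103 110 103  99  99 100  74  56  50  69  98 103 102  99 108 102  97  75 107 115  88  69 126
101  73  83  79 105 109 109 108 109  84  59  50  64  99 111 110 111 109 101  89  73 113 112 100  60 123
[350.66955838 182.55330288]
```

```bash
python3 - <<'E'
from meas import *
import pickle
s,t=pickle.load(open("f3.pkl","rb"))
tcp=np.array([.5134,-.054,.1583])
a=np.linspace(0,2*np.pi,721)
for z in(0,.009):
    P=np.array([proj(s,tcp+[.024*np.cos(x),.024*np.sin(x),-.0396+z]) for x in a]);print(z,P.min(0),P.max(0))
    q=P[np.abs(P[:,0]-352)<.6];print(q[:,1].min(),q[:,1].max())
E
```

```text
0 [343.13265799 166.92141574] [361.31696509 180.33394094]
166.92141574320468 180.33394094422204
0.009 [343.26713345 164.59739615] [361.55164217 178.02829976]
164.59739614975476 178.02556831823526
```

Call:
move_arm --moves '[[[-0.0017, 0.0003, 0.002, 0, 0, 0], [0, 0, 0.003, 0, 0, 0], [0, 0, 0.003, 0, 0, 0], [0, 0, 0.003, 0, 0, 0], [0, 0, 0.002, 0, 0, 0], [0, 0, 0, 0, 0, 0], [0, 0, 0, 0, 0, 0]]]'

```text
t: 13.5
tcp_pos: [0.5151, -0.0535, 0.1451]
orientation: [-0.087, 0.996, 0.0, -0.0]
ft_force: [-0.5, 0.4, -1.5]
opening: 0.013
```

Call:
move_arm --moves '[[[0, 0, 0.002, 0, 0, 0], [0, 0, 0.002, 0, 0, 0], [0, 0, 0, 0, 0, 0]]]'

```text
t: 13.75
tcp_pos: [0.515, -0.0535, 0.1409]
orientation: [-0.087, 0.996, 0.0, -0.0]
ft_force: [0.2, 0.0, -2.0]
opening: 0.0132
```

Call:
move_arm --moves '[[[0, 0, 0.002, 0, 0, 0], [0, 0, 0.002, 0, 0, 0], [0, 0, 0, 0, 0, 0]]]'

```text
t: 14.0
tcp_pos: [0.515, -0.0535, 0.1369]
orientation: [-0.087, 0.996, 0.0, -0.0]
ft_force: [-0.1, 0.4, -2.0]
opening: 0.013
```

Call:
move_arm --moves '[[[0, 0, 0.002, 0, 0, 0], [0, 0, 0.002, 0, 0, 0], [0, 0, 0, 0, 0, 0]]]'

```text
t: 14.25
tcp_pos: [0.5151, -0.0535, 0.1329]
orientation: [-0.087, 0.996, -0.0, -0.0]
ft_force: [0.7, -0.3, -2.9]
opening: 0.0131
```

Call:
move_arm --moves '[[[0, 0, 0.002, 0, 0, 0], [0, 0, 0.001, 0, 0, 0], [0, 0, 0, 0, 0, 0]]]'

```text
t: 14.5
tcp_pos: [0.5153, -0.0535, 0.1302]
orientation: [-0.087, 0.996, -0.0, 0.0]
ft_force: [0.1, -0.8, 1.6]
opening: 0.0131
```

```bash
python3 - <<'E'
from meas import *
o,R=st()
s=grab('side');crop(s,310,110,390,210,7,'s11.png')
E
```

```text
t 14.50 tcp [ 0.5153 -0.0535  0.1302] F [ 0.1 -0.8  1.6] T [-0.14  0.03 -0.01] open 0.0131
x [-0.985 -0.173 -0.   ] y [-0.173  0.985 -0.   ] q [-0.22  0.49  1.74 -0.    0.91 -1.96]
```

View pics/s11.png

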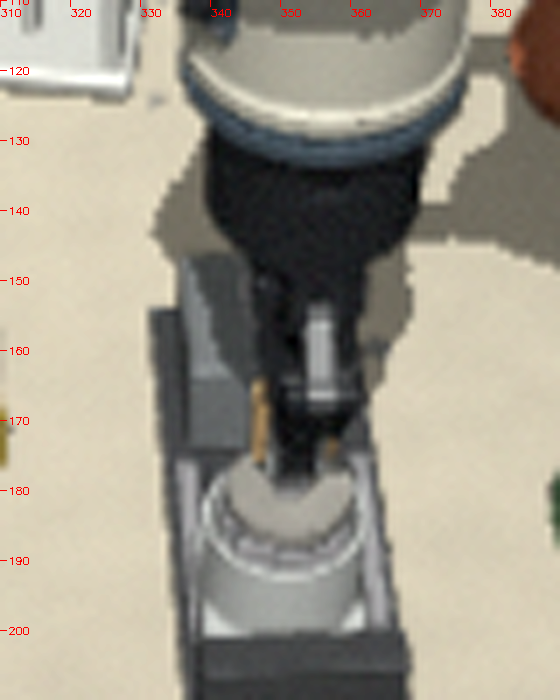

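Call:
move_arm --moves '[[[0, 0, 0.002, 0, 0, 0], [0, 0, 0.002, 0, 0, 0], [0, 0, 0.0015, 0, 0, 0], [0, 0, 0, 0, 0, 0]]]' --jaw 0 --force 110

```text
t: 14.88
tcp_pos: [0.5153, -0.0535, 0.1246]
orientation: [-0.087, 0.996, -0.0, 0.0]
ft_force: [-1.2, -0.9, 5.1]
opening: 0.0127
```

Call:
move_arm --moves '[[[0, 0, 0.001, 0, 0, 0], [0, 0, 0.001, 0, 0, 0], [0, 0, 0, 0, 0, 0]]]'

```text
t: 15.13
tcp_pos: [0.5154, -0.0536, 0.1235]
orientation: [-0.087, 0.996, -0.0, 0.0]
ft_force: [-4.9, -0.9, 19.7]
opening: 0.013
```

Call:
move_arm --moves '[[[0, 0, 0, 0, 0, 0], [0, 0, 0, 0, 0, 0], [0, 0, 0, 0, 0, 0], [0, 0, 0, 0, 0, 0], [0, 0, 0, 0, 0, 0], [0, 0, 0, 0, 0, 0]]]'

```text
t: 15.63
tcp_pos: [0.5154, -0.0536, 0.1235]
orientation: [-0.087, 0.996, -0.0, 0.0]
ft_force: [-5.2, -0.2, 20.0]
opening: 0.0126
```

```bash
python3 - <<'E'
from meas import *
o,R=st()
s=grab('side');crop(s,310,110,390,225,6,'s12.png')
t=grab('top');cv2.imwrite('pics/t12.png',t['img'][:,:,::-1])
E
```

```text
t 15.63 tcp [ 0.5154 -0.0536  0.1235] F [-5.2 -0.2 20. ] T [0.   0.85 0.  ] open 0.0126
x [-0.985 -0.173 -0.001] y [-0.173  0.985 -0.   ] q [-0.22  0.5   1.74 -0.    0.9  -1.96]
```

View pics/s12.png

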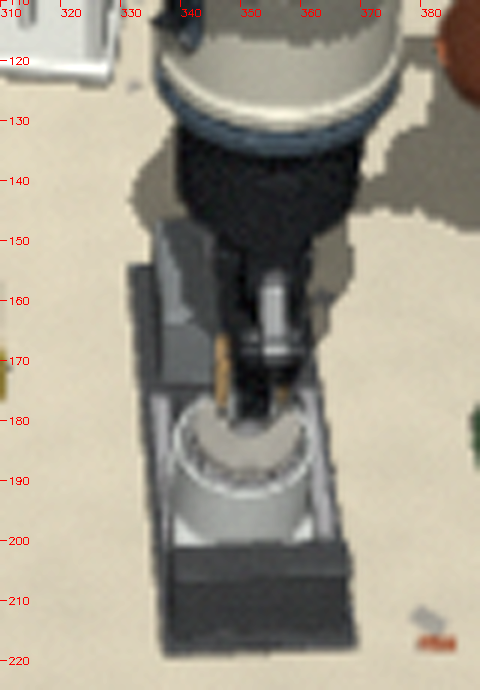

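View pics/t12.png

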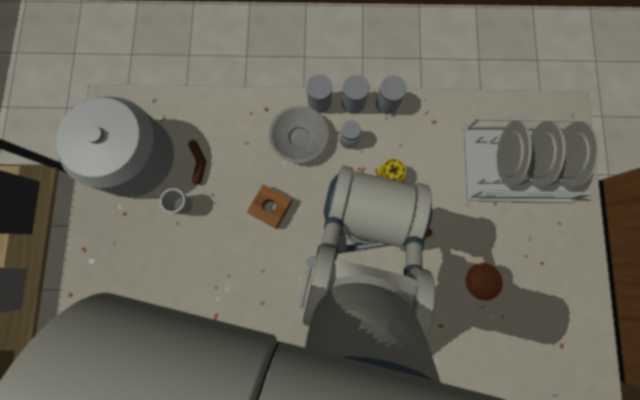

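```bash
python3 -c "
from meas import *
env.sign_off();st()"
```

```text
the job is handed in; nothing more can be done
the job is handed in; nothing more can be done
```

The mill is clamped, and the rotor is meshed and pressed home in its hub. I handed the job in at about 15.7 s with the gripper still holding the rotor and pressing down. Sign-off gave no verdict.

**Clamp:** I led the knob clockwise from about 1.45 rad to about 5.8 rad. The mill slid roughly 2.5 mm towards the fixed jaw, and it was already sitting against it by about 4.95 rad. The force needed to move the knob rose from about 4 N to 13 N. That suggests the jaw spring squeezes with about 20 N, but I had no direct reading of the jaw force.

**Rotor:** It went in without resistance, and the spring was felt exactly where the 7 mm mark was expected. The last check showed:

| Check | Reading |
|---|---|
| Tool height | 0.1235 m (flush predicted at 0.1236 m) |
| Upward force on tool | 20 N, steady for half a second |
| Sideways force on tool | about 5 N |
| Grip | set to 110 N, fingers 12.6 mm apart |

The side camera shows the disc seated on the hub. The bystanders the top camera could see looked unmoved; the arm partly covered the teaspoon.

**Disagreements:**
- **Camera mismatch:** The two cameras placed the hub about 1.6 mm apart, so I aimed for the middle.
- **Crank circle:** My first circle was off by several mm and pushed the fingers with about 40 N sideways. I recentred it from the measured tool positions.

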